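# Turn off the tea stove and take the kettle off

### The arm

A 6-joint arm with a two-finger parallel gripper is mounted at the origin on the work surface. World frame = base frame: x ahead of the robot, y to its left, z up, the work surface at z = 0. Lengths are in mm, angles in rad, forces in N, time in s.
With the tool pointing down it reaches from about 275 to 750 mm from the base axis. Payload 10.2 kg.
Tool frame: the origin (TCP) lies where the fingers leave the gripper's body, on its centre line; the fingertips stand 73 mm ahead of it and the grasp point (between the pads) lies 54 mm ahead of it; y points along the fingers, z is the direction in which the jaws open and shut, and the axes are right-handed (so a half turn about y gives the same grasp; the last joint's range is limited). The gripper opens to 85 mm and grips with 20 to 120 N. Pads are 22 mm wide; open, the fingers measure 114 mm over their backs; the gripper's body (76 mm by 85 mm) begins 54 mm behind the grasp point. The pads swing forward as they close: fully open they stand 13 mm farther back than shut.
Start: joints at [-1.42, 0.313, 1.498, -0, 1.331, -0.223], TCP at [191.695, -488.759, 303.894] pointing down, gripper open.
Joint ranges: [-2.94, 2.94], [-0.97, 2.17], [0.19, 2.56], [-1.23, 4.37], [0.02, 3.11], [-2.88, 2.88]. Speed limits (rad/s): [2.39, 2.39, 3.01, 3.14, 3.14, 3.14].

### API

Orientations are given as a 3x3 rotation matrix whose columns are the frame's x, y, z axes.
In Python, from plant import manip gives the robot as it stands.
- The arm moves only by the tool play_rows, never from a script. Its argument "steps" is a list of rows, each a list of 5 numbers: the finger opening in cm, from 0 to 8.54, then the shift along the tool's x, y, z in cm, then the turn about the tool's y in degrees. In form: [[fingers, dx, dy, dz, turn], ...]. A call has 1 to 5 rows; each row shifts and turns the commanded pose from where the row before left it, along the tool's axes as they then stand; what a row does not reach is not made up. A row lasts 1/8 s, in which the tool goes at most 62.5 mm and 10.7 degrees, less where a joint would pass 70% of its speed; a pose out of reach is approached as far as the arm can. A call is refused whole if a number of a shift passes 6.25 or a number of a turn 10.7, either way. A call with a gripper value outside its range is refused whole. The fingers move at their own pace and stop on an object; the grip force is fixed at half the most. Time passes only in rows, so rows that do not move let the fingers close. It gives the time, the measured TCP pose, the force and the opening at its end, in the units of the state.
- manip.sense(): the state, without advancing time (a new reading comes with each control period).
- manip.snapshot(name): name is "scene" or "top" or "wrist"; returns the picture (384x512x3 uint8, red, green, blue); there is no depth.
- manip.camera_params(name): a dict with "mtx" (3x3 intrinsics, pixels), "R" (3x3) and "t" (3): a world point X has camera coordinates R X + t. Camera axes: x right, y down, z forward; pixel columns grow to the right and rows downward; lengths in mm; the calibration is good to about 2 mm. A picture is of the moment at which its call begins: read the wrist's pose just before it. camera_params takes no time and is no camera call; for the wrist camera it gives the pose at the moment of the call.
- manip.finish_job(): hands the job in, once; it reports no verdict.
The state is a dict: "time": time; "joints": joint angles; "dq": joint speeds; "effort": joint torques, N m; "position": TCP position; "tool_rot": TCP orientation; "contact_force": force on the tool from outside, world axes, zero at the start; "torque": the same for the moment, N m; "gripper_width": finger opening in mm.
Only numpy, scipy, OpenCV 4.12 (cv2) and the standard library are available. Lean on these libraries where they do the work, as an engineer would, in place of code of your own. Each camera call takes 0.05 s, during which the arm holds its last target. There are 200 camera calls.

### The job

Tea is done: turn the stove's knob anticlockwise all the way to its off stop, then swing the kettle's folded handle upright, lift the kettle off the stove and set it down gently, upright, with its whole base on the round wooden board on the other side. Keep the kettle level all the while, leave it standing there released, and leave the bowls, the jar and the box where they are.

Things in the scene. Friction and masses are not known exactly. Their poses are not given: they have to be found in the camera images.
- stove: Fixed grey tea stove left or right of the middle, turned a little: a flat box 290 mm long (its x), 200 mm wide (its y), deck 50 mm above the table; origin at the centre of its underside. The knob is at x = -98 mm, y = 0 (the robot's end), the kettle's plate at x = +55 mm.
- stove_plate (a point): Centre of the stove's round dark glass plate, radius 78 mm, on its top, 54 mm above the table. Three steel lugs at 61 mm from this point, 6 mm higher than the plate, keep the kettle's foot from sliding off.
- knob (a joint): Turn of the stove's black knob (upright axis), rad: 0 is off, the hard end stop fully anticlockwise seen from above; grows clockwise, to 3.0. Starts at 1.8 to 2.6, more than one comfortable grasp turns: let go and take it again. Stays where left, friction 0.06 N m. At 0 the grip bar lies along the stove's x, white mark to the robot's end; at q it is turned by -q about z from there.
- knob_grip (a point): Where to grip the knob: on its axis, 87 mm above the table, 7 mm under the top of its grip bar. The bar is upright, 53 mm long, 14 mm thick, 32 mm tall (62 to 94 mm above the table), on a disc of radius 28 mm.
- kettle: Loose round steel kettle, 0.6 to 0.85 kg, on the stove's plate; origin at the centre of its underside, z up. Foot radius 53 mm, belly radius 67 mm at 45 mm height, shoulder radius 52 mm at 82 mm, flat lid, top 101 mm. The spout points to its -y, tip 110 mm from the axis, 90 mm high. The handle's hinge axis lies along its y, 80 mm above its origin.
- bail (a joint): The kettle's hinged handle (bail), rad: 0 is upright over the kettle's centre, positive leans to the kettle's +x (away from the robot), range -1.2 to 1.2. Starts folded at 0.75 to 1.0. Hinge friction 0.04 N m: it stays where left. Swing it with a loose hold, so that the bar can turn between the fingers; a hard grip or straight pull on the folded bail drags or tilts the kettle.
- bail_hinge (a point): Middle of the bail's hinge axis, on the kettle's centre line 80 mm above its underside.
- bail_grip (a point): Centre of the bail's black round grip bar, 18 mm diameter, 90 mm long, parallel to the kettle's y axis, 90 mm from the hinge axis. With the bail upright it is straight above the kettle's centre, 170 mm above the underside.
- board: Fixed round wooden board, radius 88 mm, 18 mm thick, flat on the table on the other side from the stove; origin at the centre of its underside, its top is 18 mm higher.
- bowl_a: Bystander: dark glazed bowl, rim radius 55 mm, 50 mm high, beyond the work; origin at the centre of its underside.
- bowl_b: Bystander: dark glazed bowl, rim radius 50 mm, 60 mm high, beyond the work; origin at the centre of its underside.
- caddy: Bystander: white lidded jar, radius 42 mm, 120 mm high, far left; origin at the centre of its underside.
- gift_box: Bystander: dark blue box 160 x 120 x 70 mm, far right; origin at the centre of its underside.
Things that resemble listed ones, but are neither listed nor needed, are in the scene too. Several things look just like the board: the one meant starts farthest to the robot's right.

How it is judged (in metres and radians):
On the way, in this order (a step that is already met when the one before it is completed fails the run):
1. the knob is turned anticlockwise to its off stop (within 0.1 rad) while the kettle still stands on the stove (value of joint knob below 0.1 rad and contact force between kettle and stove above 0.5 N), for 0.2 s.
2. the kettle is lifted clear of the stove (its underside 15 mm above the plate or more), its handle upright (within 0.4 rad) (z of kettle in the frame of stove above 0.069 m and contact force between kettle and stove below 0.1 N and value of joint bail between -0.4 and 0.4 rad), for 0.2 s.
At the end, for the whole second after the job is handed in: The knob is at its off stop (within 0.1 rad), and the kettle stands upright (within 0.08 rad) and still on the round board, its foot wholly on it (kettle's centre within 35 mm of the board's centre), released (value of joint knob below 0.1 rad and horizontal distance between kettle and board below 0.035 m and z of kettle in the frame of board between 0.014 and 0.022 m and angle between kettle's own z axis and vertical below 0.08 rad and contact force between kettle and board above 1.5 N and linear speed of kettle below 0.02 m/s and contact force between the fingers and kettle below 0.1 N); the robot touches nothing.
It fails at once if the kettle tilts more than 0.35 rad (20 degrees) (angle between kettle's own z axis and vertical above 0.35 rad).
It fails at once if the kettle hits or presses the board with more than 40 N (dropped or slammed down) (contact force between kettle and board above 40 N).
It fails at once if a bowl, the jar or the box is moved more than 40 mm (distance of any of bowl_a, bowl_b, caddy, gift_box from where it was at the start of the episode above 0.04 m).
It also fails if it takes over 72 s, if anything falls off the work surface, if the arm or the gripper's body presses on something with over 40 N, if the wrist force passes 120 N, or if a joint passes its speed limit or range.

## Working session

There is one attempt and no reset: what is moved stays moved. The work goes in short steps, Python scripts to look and compute and a tool call to move; the robot and the scene stay as the last step left them, time stands still between calls to the robot, and variables do not carry over. Pictures are saved under pics/ and viewed, about 8 in all and at most 12, crops included, and the job is handed in when it is done.

Besides the shell and the picture viewer there is one more tool, called after "Emit:" in YAML: its name, and indented under it one key for each argument. play_rows: Moves the arm, as the interface text tells. Its arguments: {"type":"object","properties":{"steps":{"type":"array"}},"required":["steps"]}

```bash
ls; mkdir -p pics
python3 - <<'E'
from plant import manip
import cv2, numpy as np
s=manip.sense(); print(s['time'],s['position'],np.round(s['tool_rot'],3).tolist(),s['gripper_width'])
for n in ("top","scene"):
    im=manip.snapshot(n); cv2.imwrite(f"pics/{n}0.png",im[:,:,::-1])
    c=manip.camera_params(n); print(n,np.round(c['mtx'],1).tolist(),np.round(c['R'],3).tolist(),np.round(c['t'],1).tolist())
a=[cv2.imread(f"pics/{n}0.png") for n in("top","scene")]
cv2.imwrite("pics/both0.png",cv2.resize(np.vstack(a),(512,768))[:768])
E
```

```text
pics
0.0 [ 191.6667621  -488.58172116  303.33409344] [[-0.931, -0.0, 0.365], [-0.365, 0.001, -0.931], [-0.0, -1.0, -0.001]] 85.35898348807123
top [[477.5, 0.0, 249.9], [0.0, 477.5, 192.1], [0.0, 0.0, 1.0]] [[-0.022, -1.0, -0.003], [-0.989, 0.022, -0.145], [0.145, -0.0, -0.989]] [73.5, 614.4, 1954.1]
scene [[357.7, 0.0, 254.1], [0.0, 357.7, 193.1], [0.0, 0.0, 1.0]] [[-0.737, 0.675, -0.02], [0.414, 0.429, -0.803], [-0.533, -0.6, -0.596]] [405.2, -148.4, 1819.7]
```

View pics/top0.png

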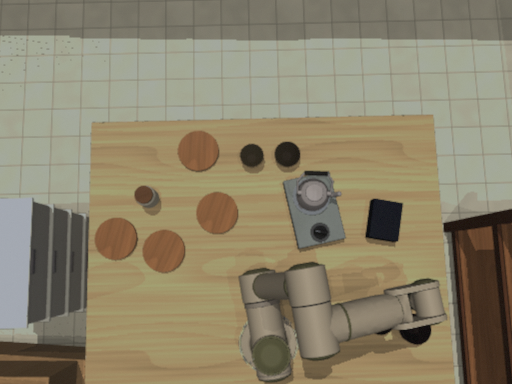

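View pics/scene0.png

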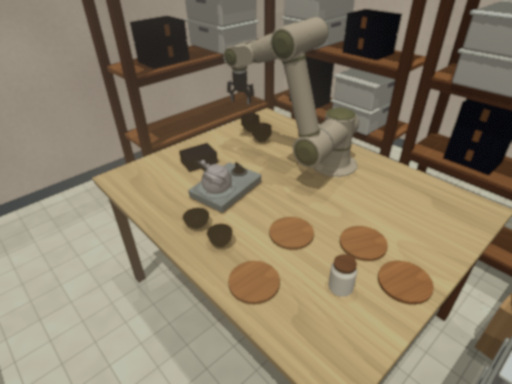

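Top view: four board lookalikes at (198,151), (217,213), (164,251) and (116,239). The farthest right (-y) is the one at (217,213). The stove is at (314,212), its knob at (320,231), the kettle at (315,195) with the spout to the right, and the folded bail at about (317,174). Next I measure these and check the choice in a crop.

```bash
cat > h.py <<'E'
from plant import manip
import cv2, numpy as np
def ray(c,uv,z):
    """pixel -> world point on plane z"""
    C=-c['R'].T@c['t']; d=c['R'].T@np.linalg.inv(c['mtx'])@np.array([uv[0],uv[1],1.])
    return C+d*(z-C[2])/d[2]
def proj(c,X):
    p=c['mtx']@(c['R']@np.asarray(X,float)+c['t']); return p[:2]/p[2]
def near(c):  # arrays
    return {k:np.array(v,float) for k,v in c.items() if k in('mtx','R','t')}
def cam(n): return near(manip.camera_params(n))
E
python3 - <<'E'
from h import *
c=cam("top"); im=cv2.imread("pics/top0.png"); hsv=cv2.cvtColor(im,cv2.COLOR_BGR2HSV)
for u,v in((198,151),(217,213),(314,240),(302,215),(60,150)): print(u,v,hsv[v,u])
b=hsv[213,217].astype(int)
m=((abs(hsv[...,0].astype(int)-b[0])<5)&(hsv[...,1]>b[1]-30)&(hsv[...,2]<b[2]+25)&(hsv[...,2]>b[2]-40)).astype(np.uint8)
for k in cv2.findContours(m,0,2)[0]:
    a=cv2.contourArea(k)
    if a>700 and a<2500:
        (x,y),r=cv2.minEnclosingCircle(k); print('board',round(x),round(y),r,np.round(ray(c,(x,y),18)))
m=((hsv[...,1]<50)&(hsv[...,2]<150)).astype(np.uint8); m[:165]=0;m[252:]=0;m[:,:280]=0;m[:,346:]=0
m=cv2.morphologyEx(m,cv2.MORPH_OPEN,np.ones((5,5)))
k=max(cv2.findContours(m,0,2)[0],key=cv2.contourArea)
box=cv2.boxPoints(cv2.minAreaRect(k)); print('stove',box.tolist()); P=np.array([ray(c,q,50)[:2] for q in box]); print(np.round(P)); 
cr=cv2.resize(im[160:260,180:355],None,fx=4.5,fy=4.5,interpolation=cv2.INTER_CUBIC)
cv2.polylines(cr,[((box-[180,160])*4.5).astype(int)],True,(0,255,0),1)
cv2.imwrite("pics/crop1.png",cr)
E
```

```text
198 151 [ 13 132 129]
217 213 [ 13 137 127]
314 240 [ 60  13 101]
302 215 [ 50  13 118]
60 150 [ 36  30 168]
board 163 251 21.529748916625977 [382. 426.  18.]
board 116 238 21.50591278076172 [436. 627.  18.]
board 217 212 21.028230667114258 [537. 202.  18.]
board 198 150 20.527862548828125 [806. 280.  18.]
stove [[281.8089599609375, 178.50559997558594], [329.13482666015625, 167.58424377441406], [345.33148193359375, 237.76963806152344], [298.005615234375, 248.6909942626953]]
[[ 670.  -75.]
 [ 712. -276.]
 [ 416. -329.]
 [ 376. -132.]]
```

View pics/crop1.png

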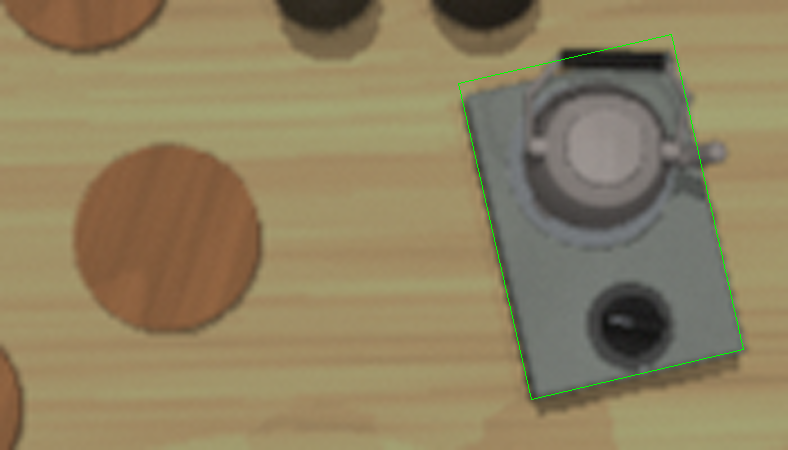

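The crop confirms the board at crop (167,238), well apart from its lookalikes. It also shows the knob at (632,325) with its white mark toward image left, the hinges at (540,146) and (670,149), the spout tip at (720,152), and the grip bar from (562,57) to (667,62).

```bash
cat >> h.py <<'E'
def go(xyz,zyaw=None):
    """remaining motion: cm in tool axes, turn deg (before the turn)"""
    s=manip.sense(); R=np.array(s['tool_rot']); d=R.T@(np.asarray(xyz,float)-s['position'])/10
    z=np.arctan2(R[1,2],R[0,2]); t=0
    if zyaw is not None: t=-np.degrees((zyaw-z+np.pi)%(2*np.pi)-np.pi)
    print('t',round(s['time'],2),'pos',np.round(s['position'],1),'zyaw',round(z,3),'w',round(s['gripper_width'],1),'q',np.round(s['joints'],2),'F',np.round(s['contact_force'],1),'\n shift cm',np.round(d,2),'turn deg',round(t,1))
E
python3 - <<'E'
from h import *
c=cam("top"); f=lambda u,v:(180+u/4.5,160+v/4.5)
k=ray(c,f(632,325),88); print('knob',np.round(k))
P=np.array([[670,-75],[712,-276],[416,-329],[376,-132]]);
print('stove c',P.mean(0))
print('lid',np.round(ray(c,f(603,145),155)))
a,b=ray(c,f(562,57),196),ray(c,f(667,62),196); print('bar',np.round(a),np.round(b))
a,b=ray(c,f(540,146),134),ray(c,f(670,149),134); print('hinge',np.round(a),np.round(b))
s=manip.sense();R=np.array(s['tool_rot']);w=cam("wrist"); C=-w['R'].T@w['t']; print('wristcam in tool',np.round(R.T@(C-s['position'])),np.round(R.T@w['R'].T,2).tolist(),np.round(w['mtx'][0,0]))
go([k[0],k[1],300],-.21)
E
```

```text
knob [ 439. -222.   88.]
stove c [ 543.5 -203. ]
lid [ 593. -193.  155.]
bar [ 665. -156.  196.] [ 659. -246.  196.]
hinge [ 597. -140.  134.] [ 591. -256.  134.]
wristcam in tool [-65. -71.  -0.] [[-0.0, 0.97, 0.26], [0.0, -0.26, 0.97], [1.0, 0.0, -0.0]] 306.0
t 0.1 pos [ 191.7 -488.6  303.4] zyaw -1.197 w 85.3 q [-1.42  0.31  1.5  -0.    1.33 -0.22] F [ 0.8  0.4 -0.8] 
 shift cm [-32.77   0.36 -15.8 ] turn deg -56.5
```

Emit:
play_rows:
  steps:
    - [8.5,-5.4,0,-2.6,0]
    - [8.5,-5.4,0,-2.6,0]
    - [8.5,-5.4,0,-2.6,0]
    - [8.5,-5.4,0,-2.6,0]
    - [8.5,-5.4,0,-2.6,0]

```text
time: 0.72
position: [396.6, -267.5, 303.8]
tool_rot: [[-0.931, -0.0, 0.365], [-0.365, 0.0, -0.931], [0.0, -1.0, -0.0]]
contact_force: [0.7, 0.1, 0.2]
gripper_width: 85.2
```

Emit:
play_rows:
  steps:
    - [8.5,-5.4,0,-2.6,0]
    - [8.5,0,0,0,-10]
    - [8.5,0,0,0,-10]
    - [8.5,0,0,0,-10]
    - [8.5,0,0,0,-10]

```text
time: 1.35
position: [436.3, -225.1, 303.6]
tool_rot: [[-0.473, -0.001, 0.881], [-0.881, 0.0, -0.473], [-0.0, -1.0, -0.001]]
contact_force: [-1.3, -0.8, 0.5]
gripper_width: 85.1
```

Emit:
play_rows:
  steps:
    - [8.5,0,0,0,-10]
    - [8.5,0,0,0,-6]
    - [8.5,0,0,0,0]
    - [8.5,0,0,0,0]

```text
time: 1.85
position: [436.3, -225.2, 303.8]
tool_rot: [[-0.22, -0.0, 0.976], [-0.976, 0.0, -0.22], [-0.0, -1.0, -0.0]]
contact_force: [0.0, -0.5, 0.9]
gripper_width: 85.0
```

Run:
```python
from h import *
go([439,-222,160],-.21)
c=cam("wrist"); im=manip.snapshot("wrist")[:,:,::-1]; cv2.imwrite("pics/w1.png",im); np.savez("w1.npz",**c)
print(proj(c,[439,-222,94]),proj(c,[593,-193,155]))
```

```text
t 1.85 pos [ 436.3 -225.2  303.8] zyaw -0.222 w 85.0 q [-0.72  0.24  1.6  -0.    1.31 -0.49] F [ 0.  -0.5  0.9] 
 shift cm [-0.37 14.38  0.19] turn deg -0.7
[257.944305   177.31798217] [466.96121512 108.81522278]
```

View pics/w1.png

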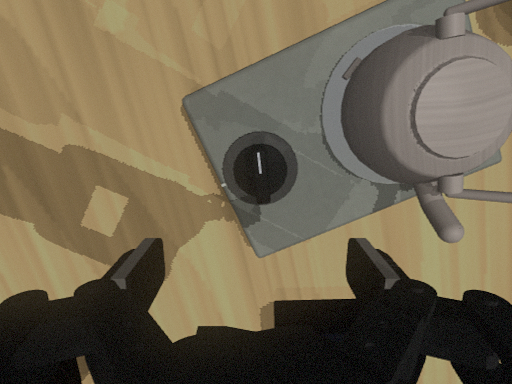

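The wrist view shows the knob disc centred near (260,168), the white mark from (258,152) to (261,174), and the kettle at the right with its spout at (450,232).

Run:
```python
from h import *
c=dict(np.load("w1.npz")); im=cv2.imread("pics/w1.png"); g=im.max(2)
cr=g[120:215,215:305]; 
m=np.zeros_like(g); m[120:215,215:305]=(cr<65)
ks=cv2.findContours(m,0,2)[0]; k=max(ks,key=cv2.contourArea); (x,y),r=cv2.minEnclosingCircle(k); print('disc',x,y,r,ray(c,(x,y),60))
w=np.argwhere(g[140:190,245:275]>150)[:,::-1]+[245,140]; print(len(w))
vx,vy,x0,y0=cv2.fitLine(w.astype(np.float32),2,0,.01,.01).ravel(); 
A=ray(c,(x0-vx*10,y0-vy*10),94);B=ray(c,(x0+vx*10,y0+vy*10),94); d=A-B
if vy<0:d=-d
t=np.arctan2(d[1],d[0]); print('mark mid',ray(c,(x0,y0),94),'mark yaw',t,'ends',[ray(c,w[i],94)[:2].round() for i in(w[:,1].argmin(),w[:,1].argmax())])
# stove corners
for uv in((184,100),(260,256)): print(ray(c,uv,50).round(1))
a,b=[ray(c,uv,50) for uv in((184,100),(260,256))]; e=a-b; print('stove yaw',np.arctan2(e[1],e[0])-np.pi/2, 'knob from stove:', (a+b)/2)
print('lid',ray(c,(462,108),155))
e=cv2.convertScaleAbs(im[110:220,200:320],alpha=3.5); cv2.imwrite("pics/c2.png",cv2.resize(e,None,fx=5,fy=5))
```

```text
disc 259.514892578125 168.16500854492188 37.002403259277344 [ 441.4080515  -220.30884961   60.        ]
25
mark mid [ 442.84756791 -208.34798123   94.        ] mark yaw 1.4739579107889509 ends [array([ 443., -200.]), array([ 442., -217.])]
[ 381.5 -136.7   50. ]
[ 419.3 -323.8   50. ]
stove yaw 0.19926474554843532 knob from stove: [ 400.38857286 -230.25786855   50.        ]
lid [ 589.67422838 -191.69327523  155.        ]
```

View pics/c2.png

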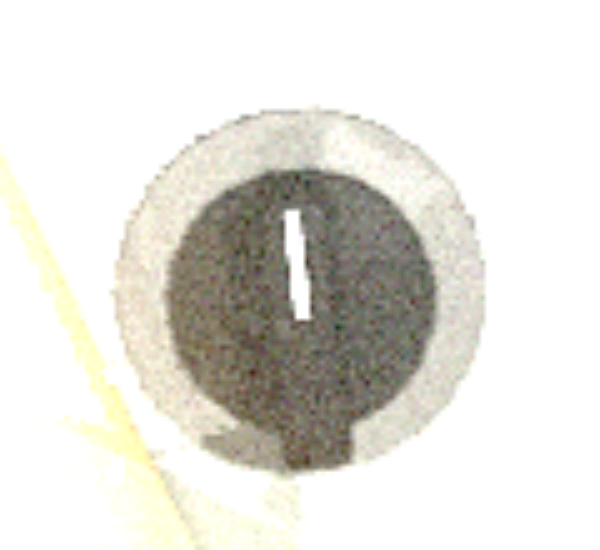

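Emit:
play_rows:
  steps:
    - [6,-0.54,3,0.46,0]
    - [6,0,4,0,-7.2]
    - [6,0,4,0,0]
    - [6,0,2.5,0,0]
    - [6,0,0,0,0]

```text
time: 2.52
position: [441.6, -220.6, 167.7]
tool_rot: [[-0.095, -0.003, 0.995], [-0.995, 0.002, -0.095], [-0.002, -1.0, -0.003]]
contact_force: [0.4, -0.1, 0.0]
gripper_width: 60.5
```

Run:
```python
from h import *
go([442,-221,141],-.097)
```

```text
t 2.52 pos [ 441.6 -220.6  167.7] zyaw -0.095 w 60.5 q [-0.7   0.4   1.76 -0.    0.98 -0.61] F [ 0.4 -0.1  0. ] 
 shift cm [0.04 2.67 0.06] turn deg 0.1
```

Emit:
play_rows:
  steps:
    - [6,0,2.6,0,0]
    - [1,0,0,0,0]
    - [1,0,0,0,0]
    - [1,0,0,0,0]
    - [1,0,0,0,0]

```text
time: 3.15
position: [442.3, -221.3, 144.4]
tool_rot: [[-0.094, 0.001, 0.996], [-0.996, -0.002, -0.094], [0.001, -1.0, 0.001]]
contact_force: [-1.6, 0.4, 7.3]
gripper_width: 12.8
```

Emit:
play_rows:
  steps:
    - [0.8,0,0,0,0]
    - [0.8,0,0,0,0]
    - [0.8,0,0,0,-5]
    - [0.8,0,0,0,-5]
    - [0.8,0,0,0,-5]

```text
time: 3.78
position: [442.1, -221.3, 144.4]
tool_rot: [[0.17, 0.001, 0.985], [-0.985, -0.001, 0.17], [0.001, -1.0, 0.0]]
contact_force: [-4.3, 0.6, 8.2]
gripper_width: 12.7
```

Emit:
play_rows:
  steps:
    - [0.8,0,-0.2,0,-8]
    - [0.8,0,0,0,-8]
    - [0.8,0,0,0,-8]
    - [0.8,0,0,0,-8]
    - [0.8,0,0,0,-8]

```text
time: 4.4
position: [441.5, -221.6, 144.6]
tool_rot: [[0.765, -0.001, 0.644], [-0.644, -0.001, 0.765], [-0.0, -1.0, -0.002]]
contact_force: [-2.1, -8.0, -11.8]
gripper_width: 12.5
```

Emit:
play_rows:
  steps:
    - [0.8,0,0,0,-8]
    - [0.8,0,0,0,-8]
    - [0.8,0,0,0,-8]
    - [0.8,0,0,0,-8]
    - [0.8,0,0,0,0]

```text
time: 5.03
position: [441.3, -222.1, 144.6]
tool_rot: [[0.99, -0.002, 0.144], [-0.144, -0.002, 0.99], [-0.002, -1.0, -0.002]]
contact_force: [-4.8, -9.5, -12.7]
gripper_width: 12.7
```

Run:
```python
from h import *
go([442,-221,141],1.77); print(manip.sense()['torque'])
```

```text
t 5.03 pos [ 441.3 -222.1  144.6] zyaw 1.426 w 12.7 q [-0.7   0.44  1.78 -0.    0.92 -2.13] F [ -4.8  -9.5 -12.7] 
 shift cm [0.06 0.36 0.12] turn deg -19.7
[-1.66473892  0.59945962  0.02089113]
```

Emit:
play_rows:
  steps:
    - [0.8,0,0.1,0,-8]
    - [0.8,0,0,0,-6]
    - [0.8,0,0,0,-5]
    - [0.8,0,0,0,-4]
    - [0.8,0,0,0,0]

```text
time: 5.65
position: [441.3, -222.4, 144.6]
tool_rot: [[0.968, -0.001, -0.25], [0.25, -0.002, 0.968], [-0.001, -1.0, -0.002]]
contact_force: [-9.1, -9.2, -1.4]
gripper_width: 12.7
```

Run:
```python
from h import *
go([442,-221,141],1.77); print(manip.sense()['torque'])
```

```text
t 5.65 pos [ 441.3 -222.4  144.6] zyaw 1.823 w 12.7 q [-0.7   0.44  1.78 -0.    0.92 -2.53] F [-9.1 -9.2 -1.4] 
 shift cm [0.1  0.36 0.12] turn deg 3.0
[-1.64978233  1.43111584 -1.5412567 ]
```

Emit:
play_rows:
  steps:
    - [3,0,0,0,2]
    - [4,0,0,0,0]
    - [4,0,-3,0,0]
    - [4,0,-5,0,0]
    - [4,0,-6,0,10]

```text
time: 6.28
position: [441.8, -220.4, 285.4]
tool_rot: [[0.999, -0.001, -0.043], [0.043, 0.001, 0.999], [-0.001, -1.0, 0.001]]
contact_force: [1.2, -0.8, -0.9]
gripper_width: 40.0
```

Emit:
play_rows:
  steps:
    - [4,0,-4,0,10]
    - [4,0,-2,0,10]
    - [4,0,0,0,10]
    - [4,0,0,0,10]
    - [4,0,0,0,10]

```text
time: 6.9
position: [442.1, -220.6, 344.3]
tool_rot: [[0.674, 0.0, 0.739], [-0.739, -0.0, 0.674], [0.0, -1.0, 0.0]]
contact_force: [0.0, -0.1, 0.2]
gripper_width: 40.0
```

Emit:
play_rows:
  steps:
    - [4,0,0,0,10]
    - [4,0,0,0,10]
    - [4,0,0,0,10]
    - [4,0,0,0,10]
    - [4,0,0,0,6]

```text
time: 7.52
position: [442.1, -220.6, 344.3]
tool_rot: [[-0.062, 0.0, 0.998], [-0.998, -0.0, -0.062], [0.0, -1.0, 0.0]]
contact_force: [-0.2, 0.3, -0.0]
gripper_width: 39.9
```

Run:
```python
from h import *
go([600,-200,350],-.06)
```

```text
t 7.53 pos [ 442.1 -220.6  344.3] zyaw -0.062 w 39.9 q [-0.7   0.22  1.52  0.    1.41 -0.64] F [-0.2  0.3 -0. ] 
 shift cm [-3.04 -0.57 15.63] turn deg -0.1
```

Emit:
play_rows:
  steps:
    - [4,-1,0,5,0]
    - [4,-1,0,5,0]
    - [4,0,0,0,0]
    - [4,0,0,0,0]

```text
time: 8.02
position: [542.6, -206.7, 344.0]
tool_rot: [[-0.058, -0.0, 0.998], [-0.998, 0.0, -0.058], [-0.0, -1.0, -0.0]]
contact_force: [-1.6, -0.6, -0.0]
gripper_width: 40.1
```

Run:
```python
from h import *
go([600,-200,350],-.06)
c=cam("wrist"); im=manip.snapshot("wrist")[:,:,::-1]; cv2.imwrite("pics/w2.png",cv2.resize(im,(768,576),interpolation=cv2.INTER_CUBIC)); cv2.imwrite("w2raw.png",im); np.savez("w2.npz",**c)
```

```text
t 8.03 pos [ 542.6 -206.7  344. ] zyaw -0.058 w 40.1 q [-0.57  0.41  1.25 -0.    1.48 -0.51] F [-1.6 -0.6 -0. ] 
 shift cm [-1.   -0.6   5.69] turn deg 0.1
```

View pics/w2.png

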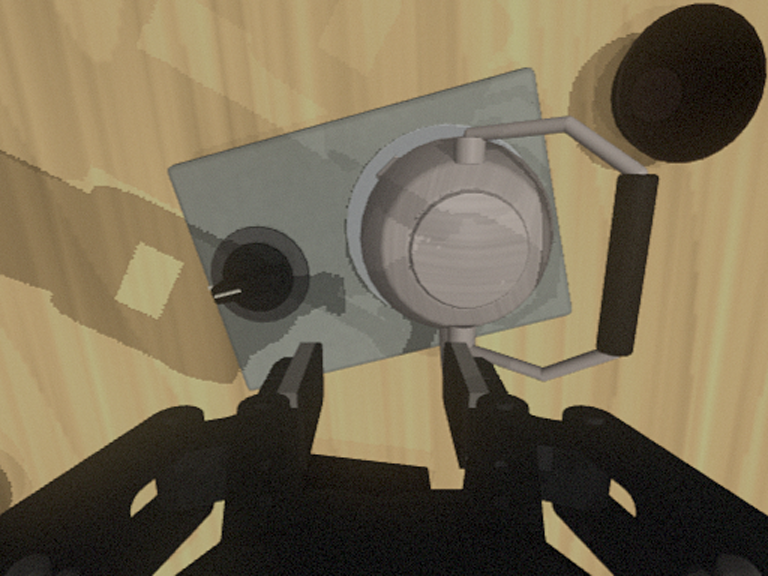

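Run:
```python
from h import *
c=dict(np.load("w2.npz")); t=cam("top"); f=lambda u,v:(u/1.5,v/1.5)
a,b=ray(c,f(213,296),94),ray(c,f(242,291),94); d=a-b; print('mark yaw',np.arctan2(d[1],d[0])%(2*np.pi)-np.pi,a.round(),b.round())
k=[ray(c,f(*p),50) for p in((170,168),(531,69),(571,313),(249,388))]
e=k[1]-k[0];e2=k[2]-k[3];print('stove yaw',np.arctan2(e[1],e[0]),np.arctan2(e2[1],e2[0]))
sc=np.mean(k,0); y=np.arctan2((e+e2)[1],(e+e2)[0]); n=np.array([np.cos(y),np.sin(y)]); print('plate',sc[:2]+55*n,'knob',sc[:2]-98*n, 'len',[np.linalg.norm(q) for q in(e,e2)])
h1,h2=ray(c,f(470,148),134),ray(c,f(460,335),134); print('hinge',h1.round(),h2.round(),((h1+h2)/2).round(1))
print('lid',ray(c,f(470,250),155).round(1))
def L(c,uv):
    C=-c['R'].T@c['t']; d=c['R'].T@np.linalg.inv(c['mtx'])@np.array([*uv,1.]); return C,d/np.linalg.norm(d)
C1,d1=L(c,f(627,265)); C2,d2=L(t,(316.5,173.3))
s=np.linalg.lstsq(np.c_[d1,-d2],C2-C1,rcond=None)[0]; p,q=C1+d1*s[0],C2+d2*s[1]; print('bar tri',p.round(1),q.round(1))
K=np.array([591,-192])
for z in range(175,210,5):
    p=ray(c,f(627,265),z); r=np.linalg.norm(p[:2]-K); print(z,p.round(),round(np.hypot(r,z-134),1),round(np.arctan2(r,z-134),2))
a,b=ray(c,f(638,175),190),ray(c,f(615,355),190);d=a-b;print('bar yaw',np.arctan2(d[1],d[0])-np.pi/2,np.linalg.norm(d))
```

```text
mark yaw 0.11646681853012275 [ 417. -227.   94.] [ 439. -224.   94.]
stove yaw 0.19371900838111447 0.18821765121599615
plate [ 592.55818673 -192.40187154] knob [ 442.33922469 -221.44087017] len [np.float64(280.35334555695323), np.float64(282.9257505625054)]
hinge [ 597. -135.  134.] [ 590. -252.  134.] [ 593.5 -193.6  134. ]
lid [ 592.9 -191.8  155. ]
bar tri [ 663.7 -196.4  192.3] [ 662.2 -201.1  192.7]
175 [ 673. -201.  175.] 92.0 1.11
180 [ 670. -200.  180.] 91.9 1.05
185 [ 668. -198.  185.] 92.2 0.98
190 [ 665. -197.  190.] 92.9 0.92
195 [ 662. -196.  195.] 93.9 0.86
200 [ 660. -194.  200.] 95.2 0.8
205 [ 657. -193.  205.] 96.9 0.75
bar yaw -0.04349864549738758 92.42870207549066
```

Run:
```python
from h import *
c=dict(np.load("w2.npz")); im=cv2.imread("w2raw.png"); g=im.max(2).astype(int); sat=g-im.min(2)
r=g[188:202,138:168]; print(r); print(sat[190:200,138:166])
```

```text
[[130 101  98  82  64  66  67  55  43  38  37  39  39  43  36  40  36  34
   41  37  43  41  40  38  42  35  38  32  35  34]
 [132  99  94  87  63  62  53  48  41  41  40  39  42  41  41  38  36  40
   41  39  44  32  35  36  44  39  34  35  36  32]
 [142 125 121 116  73  49  39  40  40  44  39  41  43  44  47  39  42  44
   35  38  40  43  46  36  34  39  37  35  35  37]
 [146 160 165 125  52  38  45  42  35  39  41  45  38  42  34  38  41  36
   31  33  37  37  36  44  38  34  35  39  26  28]
 [147 159 131  67  36  46  36  51  40  45  44  40  42  41  40  37  30  37
   44  50  70  64  45  26  40  40  41  36  40  39]
 [145 149 112  28  46  46  47  43  48  52  37  47  32  38  39  57  64  80
  102 116 137 136  88  33  40  34  26  29  39  32]
 [141 145 108  49  38  42  49  44  41  35  46  49  61  83 102 115 129 154
  164 161 158 162 121  29  29  39  35  35  31  31]
 [141 141 112  69  39  31  44  54  66  82 101 110 126 158 165 159 156 159
  126  88  66  34  35  41  41  39  31  41  40  38]
 [144 143 124  74  39  78 102 116 124 155 167 161 158 156 130  91  76  44
   26  30  31  24  34  44 
[... 841 characters left out ...]
3 17 16 15 12 13  9 13 15 11 16 12 10 12 15 10 11 13 12 11  6
   6 13  9  5]
 [52 44 31 10 12 20 14 13 13 13 13 13  5 12 12 12 14 13 14 17 18 17 12  5
   8 16 11 12]
 [62 60 46 17 17 16 16 15 13 15 11 11 15 14 13 16 17 19 21 19 19 20 20  9
   7  9 11 10]
 [56 59 49 23 14 13 13 13 14 14 14 17 15 20 21 20 18 19 15 11  9 15 10  8
   9  7 14 10]
 [58 56 54 31 15 15 17 18 17 21 21 21 20 21 19 15 14  8 14 13  7 15  9 11
  10  9  8 10]
 [58 57 61 45 11 18 20 20 16 21 15 13 12 11 10  6  8 15  7 15  9 11  8  7
   6  8  8 13]
 [61 60 57 53 27 17 17 16 14 17 14 18 12 17 12 11  9 13 15 10  8  8 11 14
  10 11  6  5]
 [58 58 57 58 48 17 14 15 19 14 16 15 10 14 14  7 15  8 15 10 11 12 12 12
   7  7  8 11]]
```

Emit:
play_rows:
  steps:
    - [4,-0.6,0,4,0]
    - [4,-0.6,0,4,0]
    - [4,-0.6,0,4,-0.5]
    - [4,0,3,0,0]
    - [4,0,0,0,0]

```text
time: 8.7
position: [662.9, -196.3, 312.1]
tool_rot: [[-0.051, -0.004, 0.999], [-0.999, 0.002, -0.051], [-0.002, -1.0, -0.004]]
contact_force: [0.6, 0.0, -0.9]
gripper_width: 40.1
```

Run:
```python
from h import *
go([664,-196,244],-.05)
c=cam("wrist"); im=manip.snapshot("wrist")[:,:,::-1]; cv2.imwrite("pics/w3.png",im); np.savez("w3.npz",**c)
print(proj(c,[664,-196,190]))
c2=dict(np.load("w2.npz")); a,b=ray(c2,(143,197.24),94),ray(c2,(159,193.4),94); d=b-a; print('mark yaw',np.arctan2(d[1],d[0]))
```

```text
t 8.7 pos [ 662.9 -196.3  312.1] zyaw -0.051 w 40.1 q [-0.46  0.71  0.87 -0.    1.57 -0.41] F [ 0.6  0.  -0.9] 
 shift cm [-0.02  6.81  0.13] turn deg -0.1
[258.70388309 211.62861649]
mark yaw 0.18121749728356776
```

View pics/w3.png

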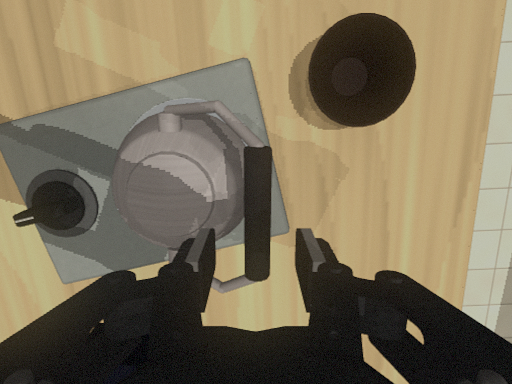

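The bar at (258,147)–(258,280) sits midway between the fingers at x≈212 and 300. The knob mark reads about 0.01 rad from off. I descend.

Emit:
play_rows:
  steps:
    - [4,0,3.4,0.1,0]
    - [4,0,3.4,0,0]
    - [3,0,0,0,0]
    - [2.4,0,0,0,0]
    - [2.4,0,0,0,0]

```text
time: 9.38
position: [665.2, -196.3, 248.2]
tool_rot: [[-0.05, 0.003, 0.999], [-0.999, -0.001, -0.05], [0.001, -1.0, 0.003]]
contact_force: [-0.1, 0.3, 0.2]
gripper_width: 24.1
```

Run:
```python
from h import *
go([664,-196,244],-.05)
for th in np.linspace(.91,0,10): print(round(90*np.sin(th),1), round(90*np.cos(th)+134+54,1))
```

```text
t 9.38 pos [ 665.2 -196.3  248.2] zyaw -0.05 w 24.1 q [-0.46  0.74  0.98 -0.    1.42 -0.41] F [-0.1  0.3  0.2] 
 shift cm [-0.02  0.42 -0.12] turn deg -0.0
71.1 243.2
65.1 250.1
58.5 256.4
51.3 261.9
43.6 266.7
35.4 270.7
26.9 273.9
18.1 276.2
9.1 277.5
0.0 278.0
```

Emit:
play_rows:
  steps:
    - [2.4,0,-0.5,-0.6,0]
    - [2.4,0,-0.6,-0.66,0]
    - [2.4,0,-0.55,-0.72,0]
    - [2.4,0,-0.48,-0.77,0]
    - [2.4,0,-0.4,-0.82,0]

```text
time: 10.0
position: [628.5, -194.3, 271.5]
tool_rot: [[-0.05, -0.001, 0.999], [-0.999, 0.0, -0.05], [-0.0, -1.0, -0.001]]
contact_force: [0.9, -0.1, 1.1]
gripper_width: 24.4
```

Emit:
play_rows:
  steps:
    - [2.4,0,-0.32,-0.85,0]
    - [2.4,0,-0.23,-0.88,0]
    - [2.4,0,-0.13,-0.9,0]
    - [2.4,0,-0.05,-0.9,0]
    - [2.4,0,0,0,0]

```text
time: 10.62
position: [593.4, -192.5, 278.6]
tool_rot: [[-0.051, -0.0, 0.999], [-0.999, 0.0, -0.051], [-0.0, -1.0, -0.0]]
contact_force: [-0.6, -0.9, 0.1]
gripper_width: 23.9
```

Run:
```python
from h import *
go([592.5,-192.5,278],-.05)
c=cam("wrist"); im=manip.snapshot("wrist")[:,:,::-1]; cv2.imwrite("pics/w4.png",im); np.savez("w4.npz",**c)
print(proj(c,[592.5,-192.5,224]),proj(c,[592.5,-192.5,155]))
```

```text
t 10.62 pos [ 593.4 -192.5  278.6] zyaw -0.051 w 23.9 q [-0.5   0.55  1.21 -0.    1.38 -0.45] F [-0.6 -0.9  0.1] 
 shift cm [ 0.01  0.06 -0.09] turn deg -0.0
[255.21963737 260.81902628] [255.05504755 211.14223011]
```

View pics/w4.png

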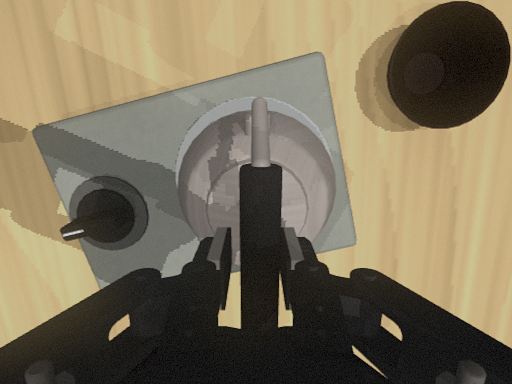

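The bail is upright between the fingers, with the bar at x≈260 above the lid centred near (257,203), and the knob mark is still at off. I close and lift slowly.

Emit:
play_rows:
  steps:
    - [1,0,0,0,0]
    - [1,0,0,0,0]
    - [1,0,0,0,0]
    - [1,0,-0.3,0,0]
    - [1,0,-0.3,0,0]

```text
time: 11.3
position: [593.8, -192.3, 283.4]
tool_rot: [[-0.05, -0.002, 0.999], [-0.999, 0.001, -0.05], [-0.001, -1.0, -0.002]]
contact_force: [-0.1, -0.7, -5.3]
gripper_width: 16.2
```

Emit:
play_rows:
  steps:
    - [1,0,-0.5,0,0]
    - [1,0,-0.5,0,0]
    - [1,0,-0.8,0,0]
    - [1,0,-0.8,0,0]
    - [1,0,0,0,0]

```text
time: 11.92
position: [594.1, -192.6, 311.5]
tool_rot: [[-0.05, 0.002, 0.999], [-0.999, -0.001, -0.05], [0.001, -1.0, 0.002]]
contact_force: [-0.1, -0.1, -6.6]
gripper_width: 16.3
```

Emit:
play_rows:
  steps:
    - [1,0,-0.8,0,0]
    - [1,0,-1.2,0,0]
    - [1,0,-1.2,0,0]
    - [1,0,-0.8,0,0]
    - [1,-1,0,-0.19,0]

```text
time: 12.55
position: [592.6, -182.6, 351.1]
tool_rot: [[-0.051, 0.001, 0.999], [-0.999, -0.001, -0.051], [0.001, -1.0, 0.001]]
contact_force: [-0.5, 0.1, -6.8]
gripper_width: 16.0
```

Emit:
play_rows:
  steps:
    - [1,-1.5,0,-0.3,0]
    - [1,-2,0,-0.39,0]
    - [1,-2.5,0,-0.48,0]
    - [1,-3,0,-0.58,0]
    - [1,-3,0,-0.58,0]

```text
time: 13.18
position: [574.8, -58.9, 350.6]
tool_rot: [[-0.05, 0.0, 0.999], [-0.999, 0.0, -0.05], [-0.0, -1.0, 0.0]]
contact_force: [-0.5, 0.7, -6.4]
gripper_width: 16.1
```

Emit:
play_rows:
  steps:
    - [1,-3,0,-0.58,0]
    - [1,-3,0,-0.58,0]
    - [1,-3,0,-0.58,0]
    - [1,-3,0,-0.58,0]
    - [1,-3,0,-0.58,0]

```text
time: 13.8
position: [552.9, 92.2, 350.7]
tool_rot: [[-0.049, 0.0, 0.999], [-0.999, 0.0, -0.049], [-0.0, -1.0, 0.0]]
contact_force: [0.8, 0.2, -7.1]
gripper_width: 16.1
```

Emit:
play_rows:
  steps:
    - [1,-3,0,-0.58,0]
    - [1,-2.5,0,-0.48,0]
    - [1,-2,0,-0.39,0]
    - [1,-1.5,0,-0.3,0]
    - [1,-1,0,-0.2,0]

```text
time: 14.42
position: [539.2, 191.6, 350.5]
tool_rot: [[-0.05, -0.0, 0.999], [-0.999, -0.0, -0.05], [0.0, -1.0, -0.0]]
contact_force: [0.1, -1.0, -6.4]
gripper_width: 16.4
```

Run:
```python
from h import *
go([538,202,350],-.05)
t=cam("top"); im=manip.snapshot("top")[:,:,::-1]; cv2.imwrite("w5top.png",im)
s=manip.snapshot("scene")[:,:,::-1]
c=cam("wrist"); w=manip.snapshot("wrist")[:,:,::-1]; np.savez("w5.npz",**c)
print(proj(c,[537,202,18]))
cv2.imwrite("pics/w5.png",np.hstack([cv2.resize(w,(400,300)),cv2.resize(s[120:320,150:417],(400,300))]))
```

```text
t 14.43 pos [539.2 191.6 350.5] zyaw -0.05 w 16.4 q [ 0.14  0.39  1.27 -0.    1.48  0.19] F [ 0.1 -1.  -6.4] 
 shift cm [-1.04  0.05 -0.18] turn deg -0.0
[253.33807333 152.20251712]
```

View pics/w5.png

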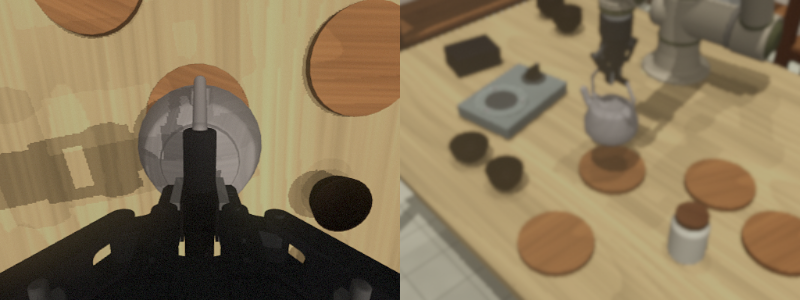

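The left panel shows the board's arc behind the kettle, centred near x=198 as predicted. The right panel shows the kettle hanging level just short of the board. I make the last centring move and lower it gently.

Emit:
play_rows:
  steps:
    - [1,-0.6,0,-0.1,0]
    - [1,-0.45,0.5,-0.05,0]
    - [1,0,1,0,0]
    - [1,0,1.5,0,0]
    - [1,0,1.5,0,0]

```text
time: 15.2
position: [538.4, 201.2, 304.0]
tool_rot: [[-0.051, -0.001, 0.999], [-0.999, -0.0, -0.051], [0.0, -1.0, -0.001]]
contact_force: [-0.5, 0.2, -6.4]
gripper_width: 16.0
```

Emit:
play_rows:
  steps:
    - [1,0,1.5,0,0]
    - [1,0,1.5,0,0]
    - [1,0,1,0,0]
    - [1,0,0.6,0,0]
    - [1,0,0,0,0]

```text
time: 15.82
position: [538.5, 201.3, 259.3]
tool_rot: [[-0.05, -0.0, 0.999], [-0.999, -0.0, -0.05], [0.0, -1.0, -0.0]]
contact_force: [0.3, -0.2, -6.7]
gripper_width: 15.8
```

Emit:
play_rows:
  steps:
    - [1,0,0.4,0,0]
    - [1,0,0.4,0,0]
    - [1,0,0.2,0,0]
    - [1,0,0.2,0,0]
    - [1,0,0,0,0]

```text
time: 16.45
position: [538.5, 201.3, 247.4]
tool_rot: [[-0.05, -0.0, 0.999], [-0.999, -0.0, -0.05], [0.0, -1.0, -0.0]]
contact_force: [-0.4, -0.1, -5.9]
gripper_width: 16.0
```

Emit:
play_rows:
  steps:
    - [1,0,0.15,0,0]
    - [1,0,0.15,0,0]
    - [1,0,0,0,0]

```text
time: 16.82
position: [538.5, 201.3, 244.4]
tool_rot: [[-0.05, -0.0, 0.999], [-0.999, -0.0, -0.05], [0.0, -1.0, -0.0]]
contact_force: [-0.3, 0.7, -7.0]
gripper_width: 16.4
```

Emit:
play_rows:
  steps:
    - [1,0,0.1,0,0]
    - [1,0,0.1,0,0]
    - [1,0,0,0,0]

```text
time: 17.2
position: [538.6, 201.4, 242.7]
tool_rot: [[-0.05, 0.001, 0.999], [-0.999, 0.0, -0.05], [-0.0, -1.0, 0.0]]
contact_force: [-0.3, 0.3, -5.0]
gripper_width: 16.3
```

Force starts to drop: contact.

Emit:
play_rows:
  steps:
    - [1,0,0.1,0,0]
    - [1,0,0.1,0,0]
    - [1,0,0,0,0]

```text
time: 17.58
position: [539.1, 201.4, 242.5]
tool_rot: [[-0.05, 0.004, 0.999], [-0.999, 0.001, -0.05], [-0.001, -1.0, 0.004]]
contact_force: [-1.6, 0.5, 9.8]
gripper_width: 15.7
```

Emit:
play_rows:
  steps:
    - [1,0,-0.12,0,0]
    - [1,0,0,0,0]
    - [2.2,0,0,0,0]
    - [3,0,0,0,0]
    - [4,0,0,0,0]

```text
time: 18.2
position: [538.5, 201.3, 241.5]
tool_rot: [[-0.05, -0.0, 0.999], [-0.999, -0.0, -0.05], [0.0, -1.0, -0.0]]
contact_force: [-0.6, -0.8, 1.3]
gripper_width: 39.7
```

Emit:
play_rows:
  steps:
    - [4,0,0,0,0]
    - [4,0,-1,0,0]
    - [4,0,-2,0,0]
    - [4,0,-4,0,0]
    - [4,0,-5,0,0]

```text
time: 18.82
position: [538.2, 201.2, 363.2]
tool_rot: [[-0.05, -0.001, 0.999], [-0.999, -0.0, -0.05], [0.0, -1.0, -0.001]]
contact_force: [0.9, -0.3, -0.5]
gripper_width: 40.1
```

Emit:
play_rows:
  steps:
    - [4,0,0,-6,0]
    - [4,0,0,-6,0]
    - [4,0,0,-6,0]
    - [4,0,0,0,0]
    - [4,0,0,0,0]

```text
time: 19.45
position: [359.2, 210.4, 362.5]
tool_rot: [[-0.05, 0.002, 0.999], [-0.999, 0.0, -0.05], [-0.0, -1.0, 0.002]]
contact_force: [-0.1, -0.5, 0.0]
gripper_width: 39.9
```

Run:
```python
from h import *
go([358,202,360],-.05)
t=manip.snapshot("top")[:,:,::-1]; c=cam("wrist"); w=manip.snapshot("wrist")[:,:,::-1]; np.savez("w6.npz",**c); s=manip.snapshot("scene")[:,:,::-1]
cv2.imwrite("w6.png",w); cv2.imwrite("t6.png",t)
r=lambda a:cv2.resize(a,(400,300),interpolation=cv2.INTER_CUBIC)
cv2.imwrite("pics/w6.png",np.vstack([np.hstack([r(w),r(s[120:320,150:417])]),np.hstack([r(t[150:270,130:290]),r(t[140:272,240:416])])]))
print(proj(c,[537,202,18]),proj(c,[537,202,119]))
```

```text
t 19.45 pos [359.2 210.4 362.5] zyaw -0.05 w 39.9 q [ 0.25  0.03  1.69 -0.    1.43  0.3 ] F [-0.1 -0.5  0. ] 
 shift cm [ 0.84  0.25 -0.08] turn deg -0.0
[385.28981829 158.06998078] [425.16385047 173.27089427]
```

View pics/w6.png

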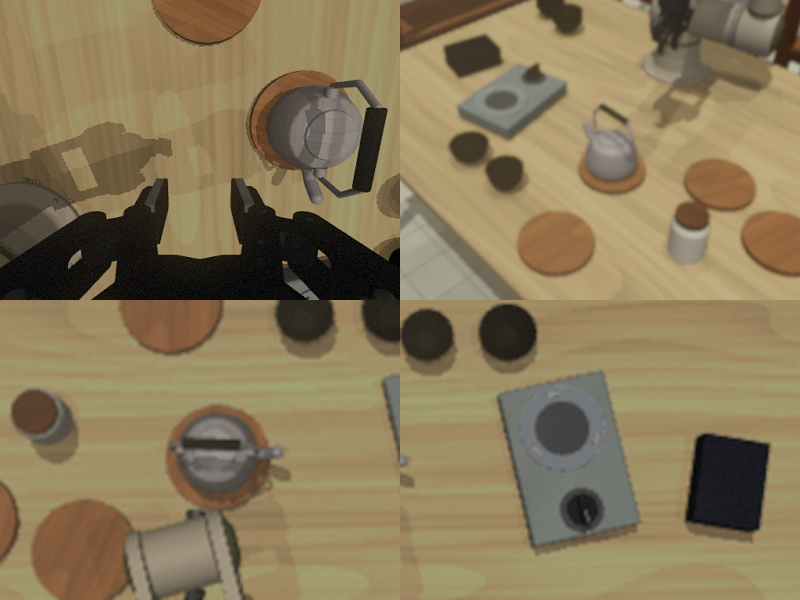

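The kettle stands upright and centred on the board: in the top crop the disc is at (217,456) and the kettle body at about (216,458). The knob mark points along the stove's x, and the bowls, jar and box are in place. The gripper is clear, so I hand in.

```bash
python3 -c "
from plant import manip
print(manip.finish_job())"
```

```text
the job is handed in; nothing more can be done
None
```

I turned the knob to its off stop in one grasp, swung the bail upright with a loose hold, and carried the kettle to the board farthest to the robot's right. I set it down, released it and handed the job in at about 20 s.

**Last checks:**
- **Knob:** after the turn the mark read about 0.01 rad from off. A rough pixel pick had given 0.075, and the sub-pixel fit settled it. It still pointed to off in the last picture.
- **Kettle:** it stands upright and concentric on the board to within a few mm by eye; I did not compute the final offset. The set-down force was roughly 16 N, and the gripper was clear with no force on it.
- **Handle:** after release it leans away from the robot again in the last wrist view, which the task does not rule out.
- **Bystanders:** the bowls, jar and box look unmoved by eye.

The hand-in gave no verdict.

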